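Point out the two vials to be drawn up, in order, then log the check

TASK

Show a colleague which vials to draw up, and in which order: point at the tallest of the three vials by holding the fingertips still about 2 cm above the centre of its cap for two seconds, then point in the same way at the shortest one for two seconds. Then press the push button on the small grey box fully down to log the check, let it come back up, and move clear. Do not touch any vial, and do not lower the fingertips over the middle-sized one.

Things in the scene. Friction and masses are not known exactly. Their poses are not given: they have to be found in the camera images.
- vial_saline_top (a point): the tallest of three glass vials with crimped metal caps standing in the shallow vial tray: 53 mm high over all, body 24 mm across. The point is the centre of the top of its cap, 53 mm above its foot; its z axis points up. It stands on the tray's floor, 3 mm above the bench, so its top is at about z = 0.056.
- vial_gel_top (a point): the middle-sized of three glass vials with crimped metal caps standing in the shallow vial tray: 45 mm high over all, body 21 mm across. The point is the centre of the top of its cap, 45 mm above its foot; its z axis points up. It stands on the tray's floor, 3 mm above the bench, so its top is at about z = 0.048.
- vial_local_top (a point): the shortest of three glass vials with crimped metal caps standing in the shallow vial tray: 39 mm high over all, body 18 mm across. The point is the centre of the top of its cap, 39 mm above its foot; its z axis points up. It stands on the tray's floor, 3 mm above the bench, so its top is at about z = 0.042.
- log_button_top (a point): centre of the upper face of the round push button (26 mm across) on a fixed grey desk box (72 x 64 mm, 26 mm high) with a black collar (42 mm across, 12 mm high) round the button. The face is 48 mm above the bench when up, 10 mm above the collar; it moves down with the button.
- log_button (a joint): travel of the push button in m: 0 up, 0.006 fully down; a spring returns it. Fully down takes about 5 N.
- vial_tray: shallow fixed grey tray of the vials, 56 x 176 mm (the three vials stand about 55 mm apart in it, in any order), rim 9 mm high, floor 3 mm thick; origin at the centre of its underside, y along its length. Left of it, in the middle of the bench from x = 0.38 on, stands a tall metal frame (up to 0.39 m): pass in front of it. The button box is behind the tray to the right.
- vial_saline: the same vial as vial_saline_top; origin at the centre of its underside.
- vial_gel: the same vial as vial_gel_top; origin at the centre of its underside.
- vial_local: the same vial as vial_local_top; origin at the centre of its underside.
Things that resemble listed ones, but are neither listed nor needed, are in the scene too. Leave any yellow look-alike of the part that bears log_button_top alone.

How it is judged:
On the way, in this order (a step that is already met when the one before it is completed fails the run):
1. the tool point dwells just above the tallest vial's cap, touching nothing (horizontal distance between the grasp point and vial_saline_top below 0.015 m and z of the grasp point in the frame of vial_saline_top between 0.015 and 0.07 m and contact force between anything else and the fingers below 0.2 N), for 1.5 s.
2. the tool point dwells just above the shortest vial's cap, touching nothing (horizontal distance between the grasp point and vial_local_top below 0.015 m and z of the grasp point in the frame of vial_local_top between 0.015 and 0.07 m and contact force between anything else and the fingers below 0.2 N), for 1.5 s.
3. the push button is pressed fully down with the fingers (value of joint log_button above 0.005 m and contact force between the fingers and log_button above 0.5 N), for 0.1 s.
At the end, for the whole second after the job is handed in: The push button is back up (less than 1.5 mm down); all vials stand upright (within 0.1 rad) and each is within 8 mm of where it began (value of joint log_button below 0.0015 m and distance of each of vial_saline_top, vial_gel_top, vial_local_top from where it was at the start of the episode below 0.008 m and angle between each of vial_saline_top, vial_gel_top, vial_local_top's own z axis and vertical below 0.1 rad); the robot touches nothing.
It fails at once if a vial is touched, pushed or lifted (contact force between any of the fingers, the arm and vial_saline above 0.2 N or distance of any of vial_saline_top, vial_gel_top, vial_local_top from where it was at the start of the episode above 0.01 m or contact force between any of the fingers, the arm and vial_gel above 0.2 N or contact force between any of the fingers, the arm and vial_local above 0.2 N).
It fails at once if the fingertips are lowered over the middle-sized vial, which is not asked for (horizontal distance between the grasp point and vial_gel_top below 0.012 m and z of the grasp point in the frame of vial_gel_top below 0.06 m).
It also fails if it takes over 54 s, if anything falls off the work surface, if the arm or the gripper's body presses on something with over 40 N, if the wrist force passes 120 N, or if a joint passes its speed limit or range.

ROBOT

A 6-joint arm with a two-finger parallel gripper is mounted at the origin on a cart in front of the work surface, level with it; the furniture and walls round the work are solid. World frame = base frame: x ahead of the robot, y to its left, z up, the work surface at z = 0. Lengths are in m, angles in rad, forces in N, time in s.
With the tool pointing down it reaches from about 0.35 to 0.975 m from the base axis. Payload 4.9 kg.
Tool frame: the origin (TCP) lies between the finger pads, 19 mm behind the fingertips; this is the grasp point; z points along the fingers, y is the line along which they close (so a half turn about z gives the same grasp; the last joint's range is limited). The gripper opens to 85 mm and grips with 20 to 120 N. Pads are 22 mm wide; open, the fingers measure 114 mm over their backs; the gripper's body (76 mm by 85 mm) begins 54 mm behind the grasp point. The pads swing forward as they close: fully open they stand 13 mm farther back than shut.
Start: joints at [0.984, 0.053, 1.613, -0, 1.476, -0.119], TCP at [0.282, 0.558, 0.25] pointing down, gripper open.
Joint ranges: [-3.01, 3.01], [-1.01, 2.22], [0.06, 2.58], [-1.02, 4.17], [0.09, 2.62], [-3.14, 3.14]. Speed limits (rad/s): [2.57, 2.57, 3.14, 3.14, 3.14, 3.14].

INTERFACE

Orientations are given as a unit quaternion [w, x, y, z].
In Python, from plant import manip gives the robot as it stands. The module is installed in compiled form; this text tells all that it offers.
- The arm moves only by the tool move_arm, never from a script. Its argument "rows" is a list of rows, each a list of 7 numbers: the shift along the tool's x, y, z in cm, then the turn, a rotation vector about the tool's x, y, z in degrees, then the opening, from -1 (shut) to 1 (fully open). In form: [[tx, ty, tz, ax, ay, az, jaw], ...]. A call has 1 to 20 rows; each row shifts and turns the commanded pose from where the row before left it, along the tool's axes as they then stand; what a row does not reach is not made up. A row lasts 1/12 s, in which the tool goes at most 41.7 mm and 7.16 degrees, less where a joint would pass 70% of its speed; a pose out of reach is approached as far as the arm can. A call is refused whole if a number of a shift passes 4.17 or a number of a turn 7.16, either way. A call with a gripper value outside its range is refused whole. The fingers move at their own pace and stop on an object; the grip force is fixed at half the most. Time passes only in rows, so rows that do not move let the fingers close. It gives the time, the measured TCP pose, the force, the opening and the grip force at its end, in the units of the state.
- manip.state(): the state, without advancing time (a new reading comes with each control period).
- manip.grab_frame(name): name is "side" or "top" or "wrist"; returns a dict with "img" (384x512x3 uint8, blue, green, red), "mtx" (3x3 intrinsics, pixels), "k1" (the pictures are not rectified: a ray, as slopes to the right and down, at radius r is drawn at 1 + k1 r^2 times it, then the intrinsics apply), "R" (3x3) and "t" (3): a world point X has camera coordinates R X + t. Camera axes: x right, y down, z forward; pixel columns grow to the right and rows downward; lengths in m; the calibration is good to about 2 mm. A picture is of the moment at which its call begins. There is no depth.
- manip.job_done(): hands the job in; it is judged then, once.
The state is a dict: "time": time; "joint_pos": joint angles; "joint_vel": joint speeds; "joint_efforts": joint torques, N m; "tool_pos": TCP position; "tool_rot": TCP orientation; "contact_force": force on the tool from outside, world axes, zero at the start; "ft_torque": the same for the moment, N m; "gripper_width": opening from 0.0 (shut) to 1.0 (fully open); "grasp_force": force on a finger pad.
Only numpy, scipy, OpenCV 4.12 (cv2) and the standard library are available. Lean on these libraries where they do the work, as an engineer would, in place of code of your own. Each camera call takes 0.05 s, during which the arm holds its last target. There are 200 camera calls.

## Working session

There is one attempt and no reset: what is moved stays moved. The work goes in short steps, Python scripts to look and compute and a tool call to move; the robot and the scene stay as the last step left them, time stands still between calls to the robot, and variables do not carry over. Pictures are saved under pics/ and viewed, at most 10 in all, crops included, and the job is handed in when it is done.

Besides the shell and the picture viewer there is one more tool, called by a JSON object that holds its "method" and its "body", one argument or row to a line. move_arm: Moves the arm, as the interface text tells. Its arguments: {"type":"object","properties":{"rows":{"type":"array","items":{"type":"array","items":{"type":"number"}}}},"required":["rows"]}

```bash
mkdir -p pics; cat > h.py <<'E'
import numpy as np, cv2, pickle
from plant import manip
def grab(n,tag):
    f=manip.grab_frame(n); cv2.imwrite(f"pics/{tag}.png",f["img"]); pickle.dump(f,open(f"{tag}.pkl","wb")); return f
def ray(f,u,v):
    K=f["mtx"]; d=np.array([(u-K[0,2])/K[0,0],(v-K[1,2])/K[1,1]]); s=d.copy()
    for _ in range(30): s=d/(1+f["k1"]*(s@s))
    R=np.array(f["R"]); return -R.T@np.array(f["t"]), R.T@np.array([s[0],s[1],1])
def atz(f,u,v,z):
    o,d=ray(f,u,v); return o+d*(z-o[2])/d[2]
def proj(f,X):
    c=np.array(f["R"])@X+np.array(f["t"]); s=c[:2]/c[2]; s=s*(1+f["k1"]*(s@s)); K=f["mtx"]; return s[0]*K[0,0]+K[0,2],s[1]*K[1,1]+K[1,2]
E
python3 - <<'E'
from h import *
a=grab("top","top0");b=grab("side","side0")
for f in(a,b): print(-np.array(f["R"]).T@f["t"])
s=manip.state();print(s["time"],s["tool_pos"],s["tool_rot"],s["contact_force"])
E
```

```text
[ 0.33435777 -0.3296143   0.92971728]
[0.26480589 0.37690593 0.54488635]
0.1 [0.28152573 0.55739783 0.24888124] [-3.26859789e-04  2.31790416e-01  9.72765297e-01 -8.79882799e-04] [ 0.43888231  0.28606309 -0.11119306]
```

View pics/top0.png

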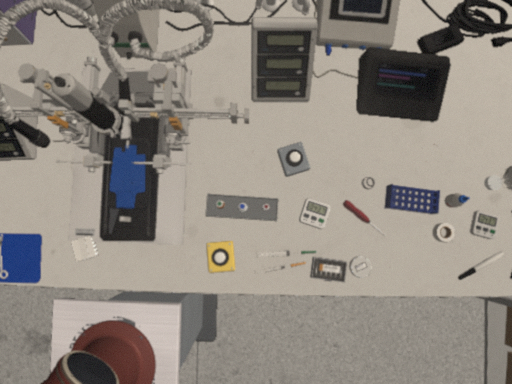

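View pics/side0.png

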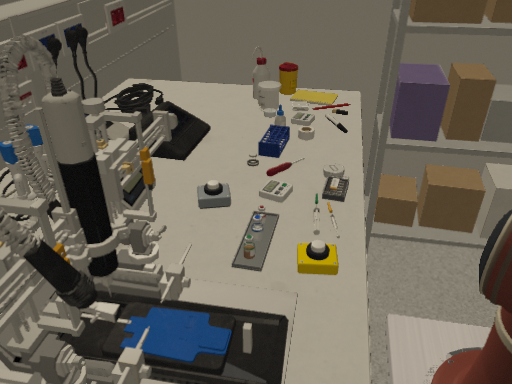

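The top view shows the tray with vials at about (222,204), (243,207) and (266,207), the grey button box at (295,158) and the yellow look-alike at (220,256). The side view shows the same vials at about (249,245), (258,221) and (262,210). I'll enlarge both.

```bash
python3 - <<'E'
from h import *
a=cv2.imread("pics/top0.png")[135:225,200:320]; b=cv2.imread("pics/side0.png")[170:275,185:295]
a=cv2.resize(a,(800,600),interpolation=cv2.INTER_CUBIC);b=cv2.resize(b,(600,573),interpolation=cv2.INTER_CUBIC)
cv2.imwrite("pics/ca.png",a);cv2.imwrite("pics/cb.png",b)
E
```

```text
(no output)
```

View pics/ca.png

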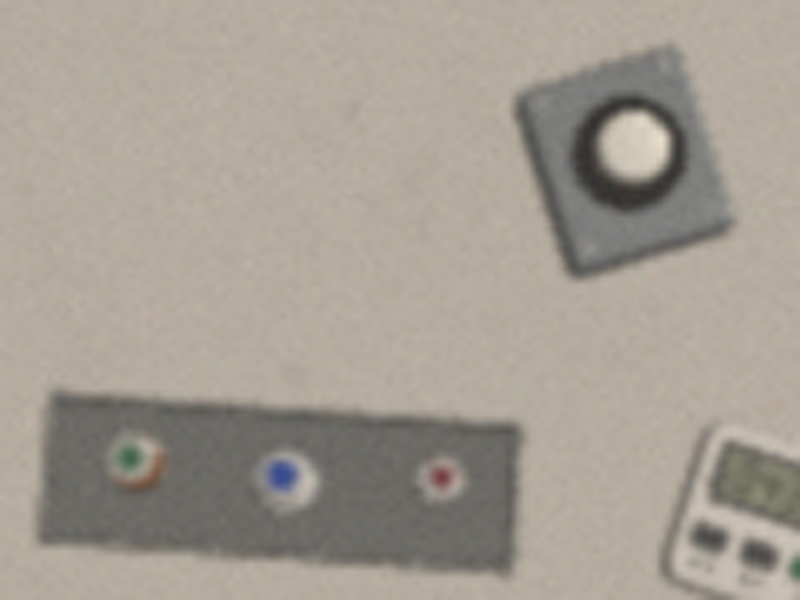

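View pics/cb.png

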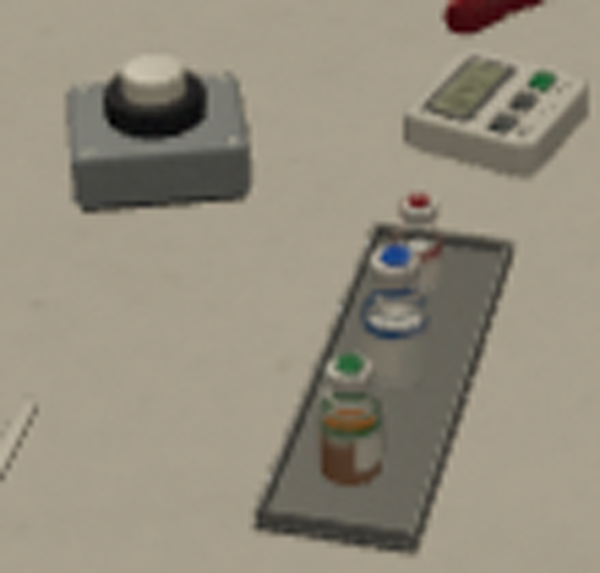

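Top crop: cap centres are green (129,458), blue (282,476) and red (441,478), with the button at (636,147). Side crop: green (348,366), blue (396,258), red (419,202), button (153,66). I'll triangulate them and compare the heights.

```bash
python3 - <<'E'
from h import *
a=pickle.load(open("top0.pkl","rb"));b=pickle.load(open("side0.pkl","rb"))
P={"green":((129,458),(348,366)),"blue":((282,476),(396,258)),"red":((441,478),(419,202)),"btn":((636,147),(153,66))}
for k,(p,q) in P.items():
    p=(np.array(p)+.5)/6.6667-.5+[200,135]; q=(np.array(q)+.5)/5.4545-.5+[185,170]
    o1,d1=ray(a,*p);o2,d2=ray(b,*q)
    s=np.linalg.lstsq(np.c_[d1,-d2],o2-o1,rcond=None)[0]
    x1,x2=o1+d1*s[0],o2+d2*s[1]
    print(k,p,q,((x1+x2)/2).round(4),(np.linalg.norm(x1-x2)*1000).round(1))
    for z in(.042,.048,.056):print("  z",z,"top",atz(a,*p,z)[:2].round(4),"side",atz(b,*q,z)[:2].round(4))
from scipy.spatial.transform import Rotation as R
q=manip.state()["tool_rot"];print(R.from_quat(np.r_[q[1:],q[0]]).as_matrix().round(3))
# tray corners & heights
E
```

```text
green [218.92490288 203.27465613] [248.3921991 236.6922266] [ 0.3975 -0.2538  0.0469] 0.2
  z 0.042 top [ 0.398  -0.2534] side [ 0.3987 -0.26  ]
  z 0.048 top [ 0.3976 -0.2539] side [ 0.3971 -0.2524]
  z 0.056 top [ 0.397  -0.2546] side [ 0.395  -0.2423]
blue [241.87478813 205.97464263] [257.19227244 216.8920616 ] [ 0.3915 -0.3084  0.0543] 1.1
  z 0.042 top [ 0.3929 -0.308 ] side [ 0.3941 -0.3255]
  z 0.048 top [ 0.3925 -0.3081] side [ 0.3926 -0.3171]
  z 0.056 top [ 0.392  -0.3083] side [ 0.3905 -0.306 ]
red [265.72466888 206.27464113] [261.40897424 206.62530938] [ 0.3931 -0.3646  0.0408] 1.1
  z 0.042 top [ 0.3936 -0.3645] side [ 0.3922 -0.3629]
  z 0.048 top [ 0.3932 -0.3643] side [ 0.3907 -0.354 ]
  z 0.056 top [ 0.3926 -0.364 ] side [ 0.3887 -0.3423]
btn [294.97452263 156.62488938] [212.64190118 181.69176826] [ 0.5137 -0.4319  0.0481] 0.0
  z 0.042 top [ 0.515  -0.4326] side [ 0.5168 -0.4419]
  z 0.048 top [ 0.5137 -0.432 ] side [ 0.5137 -0.4322]
  z 0.056 top [ 0.5121 -0.431 ] side [ 0.5097 -0.4191]
[[-0.893  0.451 -0.001]
 [ 0.451  0.893 -0.002]
 [ 0.    -0.002 -1.   ]]
```

Blue is the tallest (triangulated z 0.054), at (0.392, -0.308). Red is the shortest, at (0.393, -0.364), and green is the middle one. The button is at (0.514, -0.432). I'll start by raising the arm, closing the gripper and squaring up the tool.

{"method": "move_arm", "body": {
  "rows": [
    [0, 0, -4, 0, 0, -5.36, -1],
    [0, 0, -4, 0, 0, -5.36, -1],
    [0, 0, -4, 0, 0, -5.36, -1],
    [0, 0, -4, 0, 0, -5.36, -1],
    [0, 0, -4, 0, 0, -5.36, -1],
    [0, 0, -1, 0, 0, 0, -1],
    [0, 0, 0, 0, 0, 0, -1],
    [0, 0, 0, 0, 0, 0, -1]
  ]
}}

```text
time: 0.77
tool_pos: [0.2819, 0.5579, 0.4594]
tool_rot: [-0.0, 0.0, 1.0, -0.0]
contact_force: [0.1, 1.0, -0.6]
gripper_width: 0.005
grasp_force: 0.0
```

{"method": "move_arm", "body": {
  "rows": [
    [-0.7, -3.5, 0, 0, 0, 0, -1],
    [-0.7, -3.5, 0, 0, 0, 0, -1],
    [-0.7, -3.5, 0, 0, 0, 0, -1],
    [-0.7, -3.5, 0, 0, 0, 0, -1],
    [-0.7, -3.5, 0, 0, 0, 0, -1],
    [-0.7, -3.5, 0, 0, 0, 0, -1],
    [-0.7, -3.5, 0, 0, 0, 0, -1],
    [-0.7, -3.5, 0, 0, 0, 0, -1],
    [-0.7, -3.5, 0, 0, 0, 0, -1],
    [-0.7, -3.5, 0, 0, 0, 0, -1],
    [0, 0, 0, 0, 0, 0, -1],
    [0, 0, 0, 0, 0, 0, -1]
  ]
}}

```text
time: 1.77
tool_pos: [0.3519, 0.2064, 0.4567]
tool_rot: [-0.002, 0.002, 1.0, -0.001]
contact_force: [0.4, 0.1, -0.3]
gripper_width: -0.0
grasp_force: 0.0
```

{"method": "move_arm", "body": {
  "rows": [
    [0, -2.5, 0, 0, 0, 0, -1],
    [0, -2.5, 0, 0, 0, 0, -1],
    [0, -2.5, 0, 0, 0, 0, -1],
    [0, -2.5, 0, 0, 0, 0, -1],
    [0, -2.5, 0, 0, 0, 0, -1],
    [0, -2.5, 0, 0, 0, 0, -1],
    [0, -2.5, 0, 0, 0, 0, -1],
    [0, -2.5, 0, 0, 0, 0, -1],
    [0, -2.5, 0, 0, 0, 0, -1],
    [0, -2.5, 0, 0, 0, 0, -1],
    [0, -2.5, 0, 0, 0, 0, -1],
    [0, -2.5, 0, 0, 0, 0, -1],
    [0, -2.5, 0, 0, 0, 0, -1],
    [0, -2.5, 0, 0, 0, 0, -1],
    [0, -2.5, 0, 0, 0, 0, -1],
    [0, -2.5, 0, 0, 0, 0, -1],
    [0, -2.5, 0, 0, 0, 0, -1],
    [0, -2.5, 0, 0, 0, 0, -1],
    [0, -2.5, 0, 0, 0, 0, -1],
    [0, -2.5, 0, 0, 0, 0, -1]
  ]
}}

```text
time: 3.43
tool_pos: [0.3526, -0.2924, 0.4573]
tool_rot: [-0.001, -0.001, 1.0, 0.002]
contact_force: [0.3, 0.7, -0.0]
gripper_width: -0.001
grasp_force: 0.0
```

{"method": "move_arm", "body": {
  "rows": [
    [-2, -0.8, 0, 0, 0, 0, -1],
    [-2, -0.8, 0, 0, 0, 0, -1],
    [0, 0, 3, 0, 0, 0, -1],
    [0, 0, 3, 0, 0, 0, -1],
    [0, 0, 3, 0, 0, 0, -1],
    [0, 0, 3, 0, 0, 0, -1],
    [0, 0, 3, 0, 0, 0, -1],
    [0, 0, 3, 0, 0, 0, -1],
    [0, 0, 3, 0, 0, 0, -1],
    [0, 0, 3, 0, 0, 0, -1],
    [0, 0, 3, 0, 0, 0, -1],
    [0, 0, 2, 0, 0, 0, -1],
    [0, 0, 1, 0, 0, 0, -1],
    [0, 0, 0, 0, 0, 0, -1],
    [0, 0, 0, 0, 0, 0, -1],
    [0, 0, 0, 0, 0, 0, -1]
  ]
}}

```text
time: 4.77
tool_pos: [0.3927, -0.3085, 0.1614]
tool_rot: [0.001, -0.0, 1.0, -0.001]
contact_force: [-0.0, -0.2, 0.5]
gripper_width: 0.003
grasp_force: 0.0
```

```bash
python3 - <<'E'
from h import *
a=grab("wrist","w1");b=grab("side","s1")
print(manip.state()["tool_pos"])
for n,X in dict(blue=(.392,-.308,.056),red=(.3934,-.3645,.042),green=(.3975,-.254,.048)).items(): print(n,proj(a,np.array(X)))
c=cv2.resize(b["img"][120:275,185:325],None,fx=3,fy=3,interpolation=cv2.INTER_CUBIC)
cv2.imwrite("pics/v.png",cv2.resize(np.hstack([cv2.resize(a["img"],(620,465)),c]),(800,360)) if 0 else c)
E
```

```text
[ 0.39276879 -0.30888189  0.16198257]
blue (np.float64(257.3122974830829), np.float64(190.29221186125963))
red (np.float64(183.87502405894094), np.float64(186.53952798654495))
green (np.float64(328.7913022817144), np.float64(194.1985618727889))
```

View pics/w1.png

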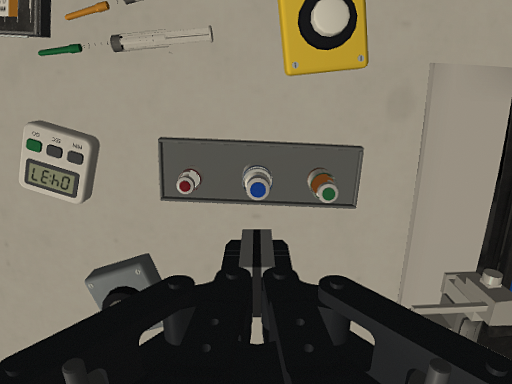

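View pics/v.png

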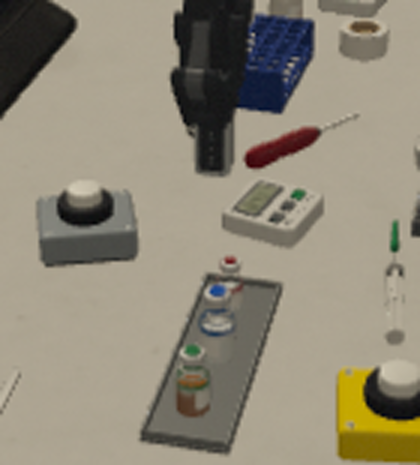

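The wrist view shows the caps at blue (258,189), red (185,185) and green (329,193), each within about 2 px of prediction. The side crop shows the fingertips above the blue vial with nothing disturbed. I'll descend and dwell.

{"method": "move_arm", "body": {
  "rows": [
    [0, 0, 2, 0, 0, 0, -1],
    [0, 0, 2, 0, 0, 0, -1],
    [0, 0, 1.5, 0, 0, 0, -1],
    [0, 0, 1, 0, 0, 0, -1],
    [0, 0, 0.2, 0, 0, 0, -1],
    [0, 0, 0, 0, 0, 0, -1],
    [0, 0, 0, 0, 0, 0, -1],
    [0, 0, 0, 0, 0, 0, -1],
    [0, 0, 0, 0, 0, 0, -1],
    [0, 0, 0, 0, 0, 0, -1],
    [0, 0, 0, 0, 0, 0, -1],
    [0, 0, 0, 0, 0, 0, -1],
    [0, 0, 0, 0, 0, 0, -1],
    [0, 0, 0, 0, 0, 0, -1],
    [0, 0, 0, 0, 0, 0, -1],
    [0, 0, 0, 0, 0, 0, -1],
    [0, 0, 0, 0, 0, 0, -1],
    [0, 0, 0, 0, 0, 0, -1],
    [0, 0, 0, 0, 0, 0, -1],
    [0, 0, 0, 0, 0, 0, -1]
  ]
}}

```text
time: 6.53
tool_pos: [0.3918, -0.3082, 0.093]
tool_rot: [-0.0, -0.0, 1.0, -0.0]
contact_force: [-0.3, 0.2, 0.1]
gripper_width: -0.003
grasp_force: 0.0
```

{"method": "move_arm", "body": {
  "rows": [
    [0, 0, 0, 0, 0, 0, -1],
    [0, 0, 0, 0, 0, 0, -1],
    [0, 0, 0, 0, 0, 0, -1],
    [0, 0, 0, 0, 0, 0, -1],
    [0, 0, 0, 0, 0, 0, -1],
    [0, 0, 0, 0, 0, 0, -1],
    [0, 0, 0, 0, 0, 0, -1],
    [0, 0, 0, 0, 0, 0, -1],
    [0, 0, 0, 0, 0, 0, -1],
    [0, 0, 0, 0, 0, 0, -1],
    [0, 0, 0, 0, 0, 0, -1],
    [0, 0, 0, 0, 0, 0, -1]
  ]
}}

```text
time: 7.53
tool_pos: [0.3918, -0.3082, 0.093]
tool_rot: [-0.0, 0.0, 1.0, -0.0]
contact_force: [0.2, -0.1, -1.1]
gripper_width: -0.005
grasp_force: 0.0
```

{"method": "move_arm", "body": {
  "rows": [
    [0, 0, -2, 0, 0, 0, -1],
    [0, 0, -2, 0, 0, 0, -1],
    [0, -2, 0, 0, 0, 0, -1],
    [-0.1, -2, 0, 0, 0, 0, -1],
    [0, -1.6, 0, 0, 0, 0, -1],
    [0, 0, 2, 0, 0, 0, -1],
    [0, 0, 2, 0, 0, 0, -1],
    [0, 0, 1.2, 0, 0, 0, -1],
    [0, 0, 0, 0, 0, 0, -1],
    [0, 0, 0, 0, 0, 0, -1],
    [0, 0, 0, 0, 0, 0, -1],
    [0, 0, 0, 0, 0, 0, -1],
    [0, 0, 0, 0, 0, 0, -1],
    [0, 0, 0, 0, 0, 0, -1],
    [0, 0, 0, 0, 0, 0, -1],
    [0, 0, 0, 0, 0, 0, -1],
    [0, 0, 0, 0, 0, 0, -1],
    [0, 0, 0, 0, 0, 0, -1],
    [0, 0, 0, 0, 0, 0, -1],
    [0, 0, 0, 0, 0, 0, -1]
  ]
}}

```text
time: 9.2
tool_pos: [0.3927, -0.3641, 0.081]
tool_rot: [-0.0, 0.0, 1.0, 0.0]
contact_force: [-0.1, 0.2, 0.4]
gripper_width: 0.0
grasp_force: 0.0
```

{"method": "move_arm", "body": {
  "rows": [
    [0, 0, 0, 0, 0, 0, -1],
    [0, 0, 0, 0, 0, 0, -1],
    [0, 0, 0, 0, 0, 0, -1],
    [0, 0, 0, 0, 0, 0, -1],
    [0, 0, 0, 0, 0, 0, -1],
    [0, 0, 0, 0, 0, 0, -1],
    [0, 0, 0, 0, 0, 0, -1],
    [0, 0, 0, 0, 0, 0, -1],
    [0, 0, 0, 0, 0, 0, -1],
    [0, 0, 0, 0, 0, 0, -1],
    [0, 0, 0, 0, 0, 0, -1],
    [0, 0, 0, 0, 0, 0, -1],
    [0, 0, 0, 0, 0, 0, -1],
    [0, 0, 0, 0, 0, 0, -1]
  ]
}}

```text
time: 10.37
tool_pos: [0.3928, -0.3642, 0.081]
tool_rot: [-0.0, 0.0, 1.0, 0.0]
contact_force: [-0.1, -0.5, -0.4]
gripper_width: -0.008
grasp_force: 0.0
```

{"method": "move_arm", "body": {
  "rows": [
    [0, 0, -3, 0, 0, 0, -1],
    [0, 0, -3, 0, 0, 0, -1],
    [-2, -1.1, 0, 0, 0, 0, -1],
    [-2, -1.1, 0, 0, 0, 0, -1],
    [-2, -1.1, 0, 0, 0, 0, -1],
    [-2, -1.1, 0, 0, 0, 0, -1],
    [-2, -1.2, 0, 0, 0, 0, -1],
    [-2.1, -1.2, 0, 0, 0, 0, -1],
    [0, 0, 2, 0, 0, 0, -1],
    [0, 0, 2, 0, 0, 0, -1],
    [0, 0, 2, 0, 0, 0, -1],
    [0, 0, 0, 0, 0, 0, -1],
    [0, 0, 0, 0, 0, 0, -1],
    [0, 0, 0, 0, 0, 0, -1]
  ]
}}

```text
time: 11.53
tool_pos: [0.5142, -0.4326, 0.0821]
tool_rot: [0.0, 0.0, 1.0, -0.001]
contact_force: [0.8, -0.7, 1.0]
gripper_width: -0.001
grasp_force: 0.0
```

```bash
python3 - <<'E'
from h import *
b=grab("side","s2")
cv2.imwrite("pics/v2.png",cv2.resize(b["img"][120:275,185:325],None,fx=3,fy=3,interpolation=cv2.INTER_CUBIC))
print(manip.state()["tool_pos"])
E
```

```text
[ 0.51448378 -0.43298364  0.08292382]
```

View pics/v2.png

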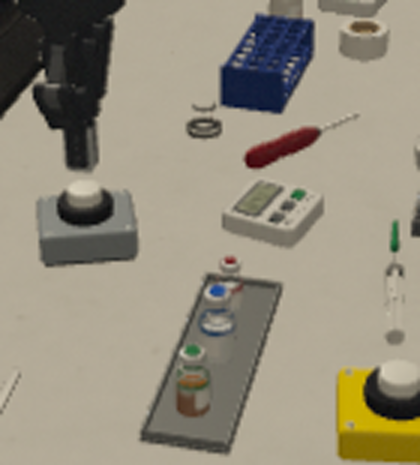

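The side crop shows the closed fingertips at (82,165), just above the button at (84,190), and the vials are unmoved. I'll press slowly.

{"method": "move_arm", "body": {
  "rows": [
    [0, 0, 0.5, 0, 0, 0, -1],
    [0, 0, 0.5, 0, 0, 0, -1],
    [0, 0, 0.3, 0, 0, 0, -1],
    [0, 0, 0.2, 0, 0, 0, -1],
    [0, 0, 0.2, 0, 0, 0, -1],
    [0, 0, 0.2, 0, 0, 0, -1],
    [0, 0, 0.2, 0, 0, 0, -1],
    [0, 0, 0, 0, 0, 0, -1],
    [0, 0, 0, 0, 0, 0, -1]
  ]
}}

```text
time: 12.33
tool_pos: [0.5138, -0.4322, 0.0608]
tool_rot: [-0.0, -0.0, 1.0, 0.0]
contact_force: [-2.3, 1.6, 6.6]
gripper_width: -0.0
grasp_force: 2.8
```

{"method": "move_arm", "body": {
  "rows": [
    [0, 0, 0.1, 0, 0, 0, -1],
    [0, 0, 0.1, 0, 0, 0, -1],
    [0, 0, 0, 0, 0, 0, -1],
    [0, 0, 0, 0, 0, 0, -1],
    [0, 0, 0, 0, 0, 0, -1],
    [0, 0, 0, 0, 0, 0, -1]
  ]
}}

```text
time: 12.83
tool_pos: [0.5139, -0.4323, 0.0606]
tool_rot: [-0.0, -0.0, 1.0, 0.0]
contact_force: [-6.0, 5.7, 13.2]
gripper_width: 0.001
grasp_force: 6.8
```

The position has stopped changing while the force has risen to 13 N, so the button is at its end stop. I'll retreat straight up.

{"method": "move_arm", "body": {
  "rows": [
    [0, 0, -0.5, 0, 0, 0, -1],
    [0, 0, -1, 0, 0, 0, -1],
    [0, 0, -2, 0, 0, 0, -1],
    [0, 0, -3, 0, 0, 0, -1],
    [0, 0, -3, 0, 0, 0, -1],
    [0, 0, -3, 0, 0, 0, -1],
    [0, 0, 0, 0, 0, 0, -1],
    [0, 0, 0, 0, 0, 0, -1],
    [0, 0, 0, 0, 0, 0, -1],
    [0, 0, 0, 0, 0, 0, -1],
    [0, 0, 0, 0, 0, 0, -1],
    [0, 0, 0, 0, 0, 0, -1]
  ]
}}

```text
time: 13.83
tool_pos: [0.5132, -0.4316, 0.1811]
tool_rot: [-0.001, 0.0, 1.0, 0.001]
contact_force: [0.3, -0.4, -0.2]
gripper_width: 0.001
grasp_force: 0.0
```

```bash
python3 - <<'E'
from h import *
b=grab("side","s3"); o=pickle.load(open("side0.pkl","rb"))
d=cv2.absdiff(cv2.GaussianBlur(b["img"],(3,3),0),cv2.GaussianBlur(o["img"],(3,3),0)).max(2)
print("vials",d[200:265,230:280].max(),"button",d[178:208,195:232].max())
print(manip.state()["tool_pos"],manip.state()["contact_force"])
E
```

```text
vials 15 button 6
[ 0.51332782 -0.43172932  0.18147999] [ 0.244008   -0.70767129 -0.34795926]
```

The side picture matches the starting one at the vials and the button, so nothing moved and the button is back up.

```bash
python3 -c "
from plant import manip
print(manip.job_done())"
```

```text
the job is handed in; nothing more can be done
None
```

I pointed at the tallest vial (blue cap), then the shortest (red cap), for about two seconds each. I then pressed the button to its stop, backed clear and handed the job in at about 14 s; no verdict came back, but the final image showed the vials unmoved and the button up.

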